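# Slide a well plate home under the reader bridge

## Robot

A 6-joint arm with a two-finger parallel gripper is mounted at the origin on a cart in front of the work surface, level with it; the furniture and walls round the work are solid. World frame = base frame: x ahead of the robot, y to its left, z up, the work surface at z = 0. Lengths are in m, angles in degrees, forces in N, time in s.
With the tool pointing down it reaches from about 0.3 to 0.75 m from the base axis. Payload 8.5 kg.
Tool frame: the origin (TCP) lies on the mounting face of the last link; the fingertips stand 173 mm ahead of it and the grasp point (between the pads) lies 155 mm ahead of it (env.tips_ahead is the distance from the TCP to the fingertips, in m); x points along the fingers, z is the direction in which the jaws open and shut, and the axes are right-handed (so a half turn about x gives the same grasp; the last joint's range is limited). The gripper opens to 85 mm and grips with 20 to 120 N. Pads are 22 mm wide; open, the fingers measure 114 mm over their backs; the gripper's body (76 mm by 85 mm) begins 54 mm behind the grasp point. The pads swing forward as they close: fully open they stand 13 mm farther back than shut.
Start: joints at [52.81, 21.807, 74.336, -0, 83.858, -12.336], TCP at [0.231, 0.499, 0.405] pointing down, gripper open.
Joint ranges: [-178.18, 178.18], [-50.72, 133.34], [12.68, 142.11], [-81.47, 261.47], [9.98, 163.14], [-165.26, 165.26]. Speed limits (degrees/s): [136.94, 136.94, 180, 180, 180, 180].

## Interface

Orientations are given as a 3x3 rotation matrix whose columns are the frame's x, y, z axes.
In Python, from rig import env, optics gives the robot as it stands.
- The arm moves only by the shell command python3 -m inch 'ROWS' [FORCE]. ROWS is JSON, a list of rows, each a list of 3 entries, a list of its own where there are three numbers: the closure, from -1 (fully open) to 1 (shut), then the shift along the tool's x, y, z in units of 30 mm (1.0 is 30 mm), then the turn about the tool's x in units of 5 degrees (1.0 is 5 degrees). In form: [[hand, [x, y, z], yaw], ...]. A call has exactly 8 rows; each row shifts and turns the commanded pose from where the row before left it, along the tool's axes as they then stand; what a row does not reach is not made up. A row lasts 1/12 s, in which the tool goes at most 41.7 mm and 7.16 degrees, less where a joint would pass 70% of its speed; a pose out of reach is approached as far as the arm can. A call is refused whole if a number of a shift passes 1 or a number of a turn 1, either way. A call with a gripper value outside its range is refused whole. The fingers move at their own pace and stop on an object; FORCE is the grip in N (left out, the last holds). Time passes only in rows, so rows that do not move let the fingers close, or fill a call up. It gives the time, the measured TCP pose, the force and the opening at its end, in the units of the state.
- env.observe(): the state, without advancing time (a new reading comes with each control period).
- optics.get_image(name): name is "scene" or "top" or "wrist"; returns the picture (420x560x3 uint8, red, green, blue); there is no depth.
- optics.camera_params(name): a dict with "fx", "fy", "cx", "cy" (pixels), "xyz" and "rotation" of the camera in the world. Camera axes: x right, y down, z forward; pixel columns grow to the right and rows downward; lengths in m; the calibration is good to about 2 mm. A picture is of the moment at which its call begins: read the wrist's pose just before it. camera_params takes no time and is no camera call; for the wrist camera it gives the pose at the moment of the call.
- env.close_job(): hands the job in, once; it reports no verdict.
The state is a dict: "time_s": time; "q": joint angles; "qvel": joint speeds; "joint_efforts": joint torques, N m; "position": TCP position; "tool_rot": TCP orientation; "ft_force": force on the tool from outside, world axes, zero at the start; "wrist_torque": the same for the moment, N m; "grip_width": finger opening in m.
Only numpy, scipy, OpenCV 4.12 (cv2) and the standard library are available. Lean on these libraries where they do the work, as an engineer would, in place of code of your own. Each camera call takes 0.05 s, during which the arm holds its last target.

## Task

Push the loose well plate across the worktop, in through the flared mouth of the low reader bridge and on under its beam, until the plate's leading short edge is fully home against the end stops. Push it with the fingers and let it slide: it stays flat on the worktop, never lifted or tipped, and the jar, weight, timer and bottle near by stay where they are. Finish with the hand clear of everything.

Things in the scene. Friction and masses are not known exactly. Their poses are not given: they have to be found in the camera images.
- well_plate: Loose grey rectangular 24-well lab plate, 127.8 mm long (its x), 85.5 mm wide (its y), 14.4 mm high, with closed flat top and straight upright sides, about 0.12 kg, slides freely. Origin at the centre of its underside, z up. It starts flat on the worktop, its +x end turned roughly toward the reader's mouth.
- reader: Fixed low bridge on the worktop. Origin: the spot on the worktop where the plate's origin comes when the plate is fully home; +x is the direction of pushing in, z up. At home the plate's trailing short edge is at x = -64 mm and nothing of the reader stands beyond x = -48 mm on the entry side.
- reader_mouth (a point): Middle of the flared entry of the reader's guides, on the worktop, at reader x = -45 mm. The two guides are 9 mm high; they stand 110 mm apart here, narrow to 94 mm at x = -20 mm and run on straight, 94 mm apart, to x = +70 mm.
- jar: Bystander: small cream jar with black lid, 44 mm across, 35 mm high; origin at the centre of its underside. Leave alone.
- brass_weight: Bystander: brass knobbed weight, 29 mm across, 34 mm high; origin at the centre of its underside. Leave alone.
- bench_timer: Bystander: flat square timer, 64 x 64 x 19 mm; origin at the centre of its underside. Leave alone.
- bottle: Bystander: small bottle with white cap, 27 mm across, 70 mm high; origin at the centre of its underside. Leave alone.
- reader_beam (a point): Middle of the underside of the white beam, at reader x = +30 mm, 18.5 mm above the worktop (4 mm over the plate). The beam spans reader x = +7 to +53 mm and is 138 mm wide in y; its top is 40.5 mm high, a grey optics head on it 56 mm.
- reader_stop (a point): Midway between the two end stops (14 mm high), on the worktop in the plane of their faces, at reader x = +64.5 mm.

How it is judged (in metres and radians):
On the way:
1. the plate's leading edge is in under the bridge, the plate lying flat between the guides (x of well_plate in the frame of reader above -0.05 m and y of well_plate in the frame of reader between -0.012 and 0.012 m and height (world z) of well_plate below 0.005 m), for 0.1 s.
At the end, for the whole second after the job is handed in: The plate lies flat and at rest under the bridge, between the guides (within 8 mm sideways, 0.1 rad of square), its leading edge within about 4 mm of the end stops (x of well_plate in the frame of reader between -0.004 and 0.004 m and y of well_plate in the frame of reader between -0.008 and 0.008 m and angle between the x axis of well_plate and the x axis of reader, either way round below 0.1 rad and angle between well_plate's own z axis and vertical below 0.04 rad and height (world z) of well_plate below 0.003 m and linear speed of well_plate below 0.01 m/s); the robot touches nothing.
It fails at once if the plate is tipped (more than about 7 degrees) (angle between well_plate's own z axis and vertical above 0.12 rad).
It fails at once if the plate is lifted off the worktop (height (world z) of well_plate above 0.008 m).
It fails at once if a bystander is pushed more than 15 mm or knocked over (distance of any of jar, brass_weight, bench_timer, bottle from where it was at the start of the episode above 0.015 m or angle between any of jar, brass_weight, bench_timer, bottle's own z axis and vertical above 0.4 rad).
It also fails if it takes over 58 s, if anything falls off the work surface, if the arm or the gripper's body presses on something with over 40 N, if the wrist force passes 120 N, or if a joint passes its speed limit or range.

## Working session

There is one attempt and no reset: what is moved stays moved. The work goes in short steps, Python scripts to look and compute and a shell command to move; the robot and the scene stay as the last step left them, time stands still between calls to the robot, and variables do not carry over. Pictures are saved under pics/ and viewed, and the job is handed in when it is done.

```bash
mkdir -p pics; ls
python3 - <<'E'
from rig import env, optics
import cv2
for n in ("scene","top","wrist"):
    p=optics.camera_params(n); print(n,p)
    cv2.imwrite(f"pics/{n}0.png",optics.get_image(n)[:,:,::-1])
s=env.observe(); print(s)
E
```

```text
pics
scene {'fx': 422.3060477996449, 'fy': 422.3060477996449, 'cx': 278.7126300136272, 'cy': 209.34320834975682, 'xyz': array([0.49699223, 0.35426279, 0.66630259]), 'rotation': array([[-0.99965064, -0.00431183,  0.02607712],
       [-0.02039115,  0.75354044, -0.65708523],
       [-0.01681692, -0.65738741, -0.75336511]])}
top {'fx': 490.56160278895624, 'fy': 490.56160278895624, 'cx': 278.17742042641424, 'cy': 205.39290358174907, 'xyz': array([ 0.28352151, -0.18572162,  1.13464242]), 'rotation': array([[ 0.01687233, -0.98139467,  0.19125854],
       [-0.99948132, -0.02180231, -0.02370135],
       [ 0.02743026, -0.19075944, -0.98125349]])}
wrist {'fx': 356.0649950861653, 'fy': 356.0649950861653, 'cx': 275.52920808686355, 'cy': 211.54202535609858, 'xyz': array([0.16407623, 0.52862277, 0.373911  ]), 'rotation': array([[ 0.42132718,  0.86936451,  0.25824166],
       [ 0.90690816, -0.40357093, -0.12102932],
       [-0.00099977,  0.28519441, -0.95846917]])}
{'time_s': 0.15, 'q': array([ 5.28096840e+01,  2.18333054e+01,  7.43737135e+01,  9.68520688e-04,
        8.38571513e+01, -1.23352727e+01]), 'qvel': array([-0.01170426, -0.10805219, -0.07953823,  0.04365436,  0.00772349,
        0.00491636]), 'joint_efforts': array([ 2.50646364e-03, -4.48631930e+01, -2.31346875e+01, -1.03367638e-04,
        3.79773293e-03,  1.69893241e-05]), 'position': array([0.23115182, 0.49902746, 0.40424868]), 'tool_rot': array([[-6.90376975e-04, -9.07373245e-01,  4.20325252e-01],
       [-8.82052888e-04,  4.20325741e-01,  9.07372853e-01],
       [-9.99999373e-01,  2.55680223e-04, -1.09053441e-03]]), 'ft_force': array([ 0.17322443, -0.25217822,  0.11470622]), 'wrist_torque': array([ 0.00670186, -0.01860393,  0.03787157]), 'grip_width': 0.08553198768169784}
```

View pics/scene0.png

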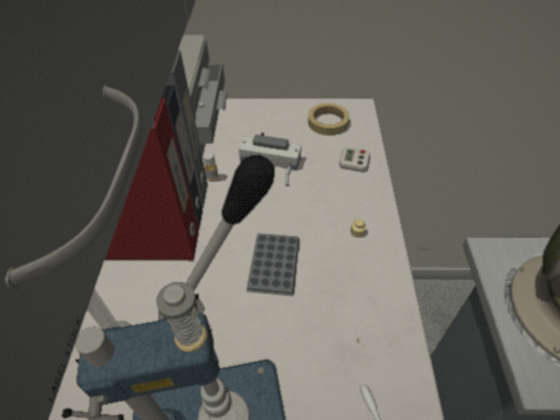

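View pics/top0.png

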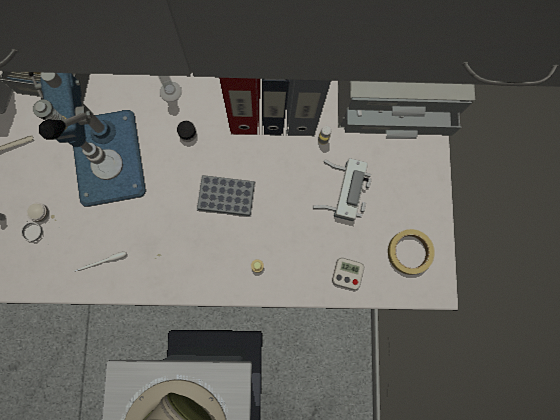

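View pics/wrist0.png

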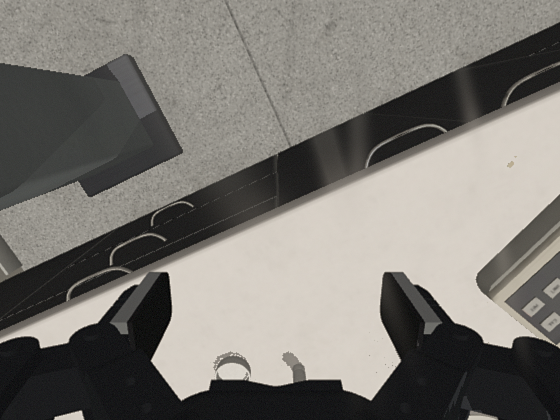

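The top view shows the plate at about (226,195), the reader with its mouth facing left at about (350,190), the weight at (257,267), the timer at (348,274), and the bottle at (325,137). The black-lidded jar is at (186,130). I'll enlarge these for precise positions.

```bash
cat > h.py <<'E'
import numpy as np, cv2
from rig import env, optics
def px2w(name,uv,z,p=None):
    p=p or optics.camera_params(name)
    uv=np.atleast_2d(uv).astype(float)
    d=np.c_[(uv[:,0]-p['cx'])/p['fx'],(uv[:,1]-p['cy'])/p['fy'],np.ones(len(uv))]@np.array(p['rotation']).T
    t=(z-p['xyz'][2])/d[:,2]
    return p['xyz']+t[:,None]*d
def w2px(name,P,p=None):
    p=p or optics.camera_params(name)
    c=(np.atleast_2d(P)-p['xyz'])@np.array(p['rotation'])
    return np.c_[p['fx']*c[:,0]/c[:,2]+p['cx'],p['fy']*c[:,1]/c[:,2]+p['cy']]
def crop(img,x0,y0,w,h,s,fn):
    c=cv2.resize(img[y0:y0+h,x0:x0+w],None,fx=s,fy=s,interpolation=cv2.INTER_CUBIC)
    cv2.imwrite(fn,c)
E
python3 - <<'E'
import cv2
from h import *
t=cv2.imread('pics/top0.png')
crop(t,185,165,80,60,10,'pics/t_plate.png')
crop(t,305,140,80,90,6,'pics/t_reader.png')
E
```

```text
(no output)
```

View pics/t_plate.png

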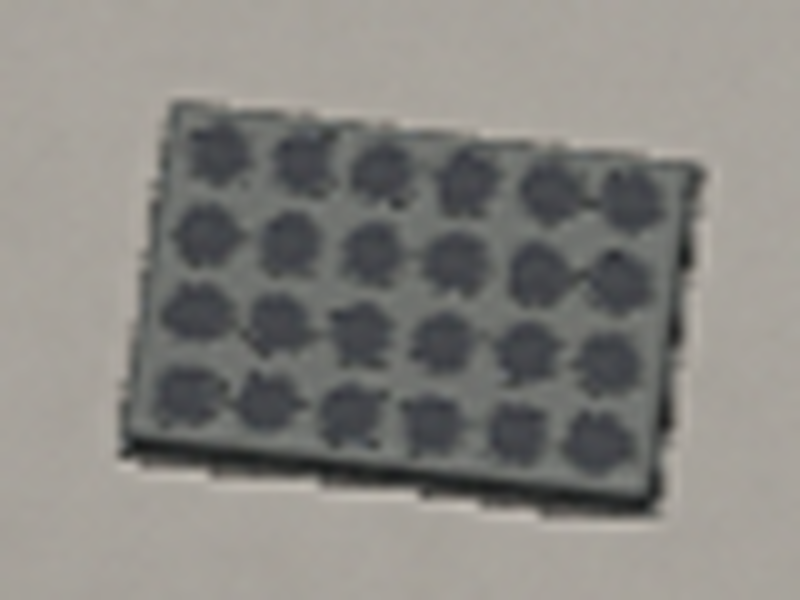

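View pics/t_reader.png

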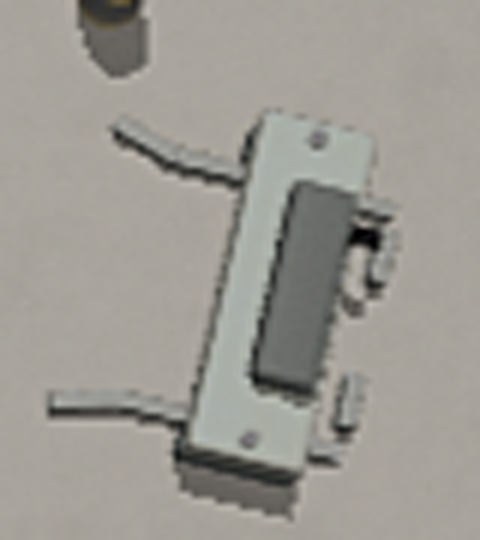

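```bash
cat > fit.py <<'E'
from h import *
from scipy.optimize import least_squares
def fit(name,local,uv,x0,p=None):
    local=np.array(local,float); uv=np.array(uv,float)
    def w(q):
        c,s=np.cos(q[2]),np.sin(q[2]); 
        return np.c_[q[0]+c*local[:,0]-s*local[:,1],q[1]+s*local[:,0]+c*local[:,1],local[:,2]]
    r=least_squares(lambda q:(w2px(name,w(q),p)-uv).ravel(),x0)
    return r.x, r.fun.reshape(-1,2)
E
python3 - <<'E'
from fit import *
L=.0639;W=.04275;H=.0144
uv=np.array([[178,103],[693,165],[130,437],[655,497]])/10.+[184.55,164.55]
# +x to image right, +y (left of it) is image up
pl,r=fit('top',[[-L,W,H],[L,W,H],[-L,-W,H],[L,-W,H]],uv,[.3,-.1,-1.6]); print('plate',pl,np.degrees(pl[2]),r.round(2).tolist())
uv=np.array([[265,112],[373,135],[190,440],[298,470]])/6.+[304.58,139.58]
rd,r=fit('top',[[.007,.069,.0405],[.053,.069,.0405],[.007,-.069,.0405],[.053,-.069,.0405]],uv,[.3,-.3,-1.6]); print('reader',rd,np.degrees(rd[2]),r.round(2).tolist())
c,s=np.cos(rd[2]),np.sin(rd[2]);R=np.array([[c,-s],[s,c]])
print('plate in reader',R.T@(pl[:2]-rd[:2]),np.degrees(pl[2]-rd[2]))
# guide tips check
loc=np.array([[-.048,.055,.009],[-.02,.047,.009],[-.045,-.055,.009],[-.02,-.047,.009]])
print((w2px('top',np.c_[loc[:,:2]@R.T+rd[:2],loc[:,2]])-[304.58,139.58])*6)
for n,u,z in (('jar',[186,131],.03),('weight',[257.5,267],.03),('timer',[348,274],.015),('bottle',[325,135],.06),('lampbase',[170,92],.05)):
    P=px2w('top',[u],z)[0][:2]; print(n,P.round(3),'in reader',(R.T@(P-rd[:2])).round(3))
E
```

```text
plate [ 0.52516153 -0.09068605 -1.66507622] -95.40184022090484 [[-1.05, -1.2], [1.58, -1.17], [-1.46, 0.98], [0.95, 1.28]]
reader [ 0.54936471 -0.3509707  -1.79878398] -103.06273027091859 [[-0.46, -1.2], [0.79, -0.27], [-1.01, 0.73], [0.69, 0.66]]
plate in reader [-0.24807896 -0.08240582] 7.660890050013753
[[106.9328591  127.03327156]
 [170.91436779 162.85384569]
 [ 51.01453901 391.81614072]
 [117.8027252  387.89939292]]
jar [0.672 0.007] in reader [-0.377  0.039]
weight [ 0.357 -0.169] in reader [-0.134 -0.228]
timer [ 0.346 -0.374] in reader [ 0.068 -0.192]
bottle [ 0.66  -0.317] in reader [-0.058  0.101]
lampbase [0.76  0.046] in reader [-0.435  0.115]
```

Run:
```python
from h import *
for n,u,z in (('base corner r',[143,200],.02),('base bl',[82,205],.02),('lens',[93,152],.15),('black top',[50,129],.3),('black top',[50,129],.2),('black .4',[50,129],.4)):
    print(n,px2w('top',[u],z)[0].round(3))
for z in (.1,.2,.3,.4): print(z,px2w('scene',[[255,175],[232,220],[178,300]],z).round(3).tolist())
im=cv2.imread('pics/scene0.png'); crop(im,200,90,200,210,3,'pics/s_crop.png')
```

```text
base corner r [0.507 0.099 0.02 ]
base bl [0.492 0.237 0.02 ]
lens [0.579 0.175 0.15 ]
black top [0.575 0.199 0.3  ]
black top [0.609 0.245 0.2  ]
black .4 [0.54  0.153 0.4  ]
0.1 [[0.564, -0.227, 0.1], [0.598, -0.115, 0.1], [0.665, 0.042, 0.1]]
0.2 [[0.552, -0.124, 0.2], [0.58, -0.032, 0.2], [0.635, 0.097, 0.2]]
0.3 [[0.54, -0.022, 0.3], [0.562, 0.051, 0.3], [0.605, 0.153, 0.3]]
0.4 [[0.528, 0.081, 0.4], [0.544, 0.134, 0.4], [0.576, 0.208, 0.4]]
```

View pics/s_crop.png

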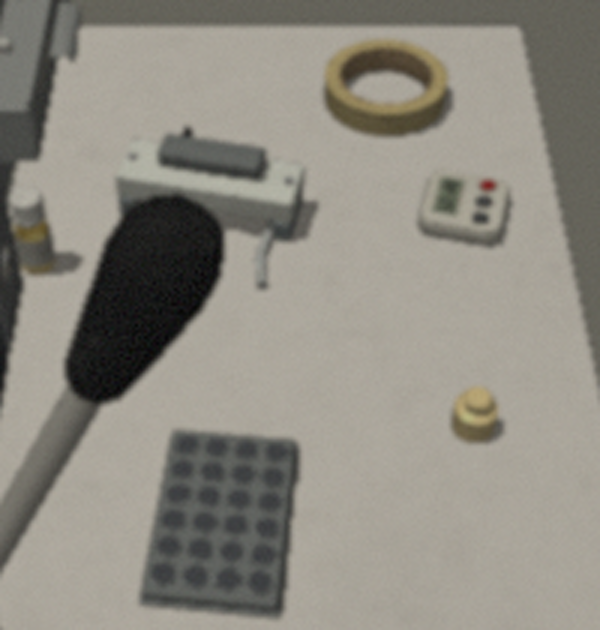

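```bash
cat > go.py <<'E'
# python3 go.py x y z zangle : remaining shift in tool axes/units and turn
import sys; from h import *
a=[float(v) for v in sys.argv[1:5]]
s=env.observe();R=s['tool_rot'];p=s['position']
d=R.T@(np.array(a[:3])-p)/0.03
zang=np.degrees(np.arctan2(R[1,2],R[0,2]))
t=-((a[3]-zang+180)%360-180)/5
print('t',s['time_s'],'pos',p.round(4),'zang',zang.round(2),'shift units',d.round(2),'turn units',round(t,2),'tips',env.tips_ahead,'F',s['ft_force'].round(2),'q',s['q'].round(0),'w',round(s['grip_width'],4))
E
python3 -m inch '[[-1,[0,0,0],1],[-1,[0,0,0],1],[-1,[0,0,0],1],[-1,[0,0,0],1],[-1,[0,0,0],1],[-1,[0,0,0],1],[-1,[0,0,0],1],[-1,[0,0,0],1]]'
python3 -m inch '[[-1,[0,0,0],1],[-1,[0,0,0],1],[-1,[0,0,0],1],[-1,[0,0,0],1],[-1,[0,0,0],1],[-1,[0,0,0],1],[-1,[0,0,0],1],[-1,[0,0,0],0.64]]'
python3 go.py 0.36 0.05 0.35 -13.06
```

```text
time_s: 0.82
position: [0.2312, 0.499, 0.4045]
tool_rot: [[-0.0, -0.421, 0.907], [-0.001, 0.907, 0.421], [-1.0, -0.0, -0.001]]
ft_force: [-0.4, -0.1, 0.4]
grip_width: 0.0852
time_s: 1.48
position: [0.2312, 0.499, 0.4044]
tool_rot: [[-0.0, 0.23, 0.973], [-0.001, 0.973, -0.23], [-1.0, -0.001, -0.0]]
ft_force: [0.1, 0.3, 0.5]
grip_width: 0.0861
t 1.4833 pos [0.2312 0.499  0.4044] zang -13.31 shift units [  1.82 -13.58   7.63] turn units -0.05 tips 0.1734 F [0.12 0.27 0.48] q [53. 22. 74. -0. 84. 66.] w 0.0861
```

```bash
python3 -m inch '[[-0.2,[0.11,-0.85,0.48],0],[-0.2,[0.11,-0.85,0.48],0],[-0.2,[0.11,-0.85,0.48],0],[-0.2,[0.11,-0.85,0.48],0],[-0.2,[0.11,-0.85,0.48],0],[-0.2,[0.11,-0.85,0.48],0],[-0.2,[0.11,-0.85,0.48],0],[-0.2,[0.11,-0.85,0.48],0]]'
python3 -m inch '[[-0.2,[0.11,-0.85,0.48],0],[-0.2,[0.11,-0.85,0.48],0],[-0.2,[0.11,-0.85,0.48],0],[-0.2,[0.11,-0.85,0.48],0],[-0.2,[0.11,-0.85,0.48],0],[-0.2,[0.11,-0.85,0.48],0],[-0.2,[0.11,-0.85,0.48],0],[-0.2,[0.11,-0.85,0.48],0]]'
python3 go.py 0.47 -0.05 0.35 -13.06
python3 - <<'E'
from h import *
np.save('w1.npy',optics.camera_params('wrist'),allow_pickle=True)
cv2.imwrite('pics/wrist1.png',optics.get_image('wrist')[:,:,::-1])
E
```

```text
time_s: 2.15
position: [0.2973, 0.273, 0.3781]
tool_rot: [[-0.0, 0.226, 0.974], [-0.0, 0.974, -0.226], [-1.0, -0.0, -0.0]]
ft_force: [0.7, -0.2, -0.3]
grip_width: 0.051
time_s: 2.82
position: [0.3635, 0.0481, 0.3518]
tool_rot: [[0.0, 0.226, 0.974], [-0.0, 0.974, -0.226], [-1.0, 0.0, 0.0]]
ft_force: [-0.4, -0.1, 0.1]
grip_width: 0.0509
t 2.8167 pos [0.3635 0.0481 0.3518] zang -13.06 shift units [ 0.06 -2.38  4.2 ] turn units -0.0 tips 0.1734 F [-0.44 -0.14  0.06] q [-11.   7. 106.   0.  68.   2.] w 0.0509
```

View pics/wrist1.png

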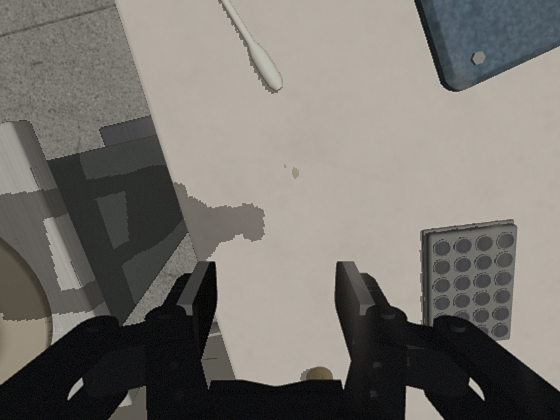

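Run:
```python
from h import *
im=cv2.imread('pics/wrist1.png'); crop(im,410,205,120,145,4,'pics/w1c.png')
```

```text
(no output)
```

View pics/w1c.png

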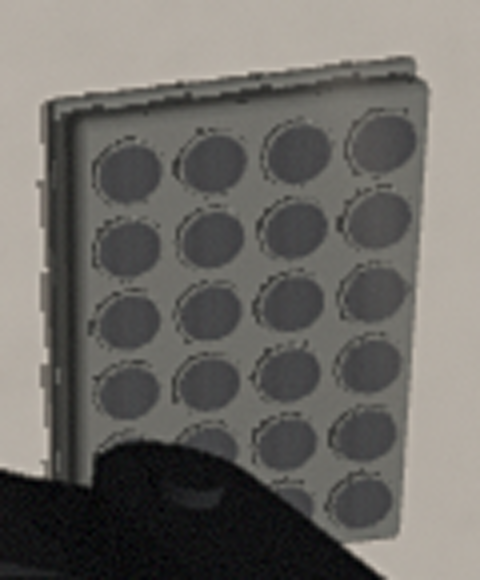

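Run:
```python
from fit import *
p=np.load('w1.npy',allow_pickle=True).item()
L=.0639;W=.04275
rd=np.array([0.54936471,-0.3509707,-1.79878398]);c,s=np.cos(rd[2]),np.sin(rd[2]);R=np.array([[c,-s],[s,c]])
uv=np.array([[415,62],[47,103]])/4.+[409.6,204.6]
for h in (.002,.004):
    pl,r=fit('wrist',[[-L,W,h],[-L,-W,h]],uv,[.52,-.09,-1.66],p); print(pl,np.degrees(pl[2]),r.round(2).tolist(),(R.T@(pl[:2]-rd[:2])).round(4))
uv=np.array([[427,80],[75,115],[398,540]])/4.+[409.6,204.6]
for i in (.0,.0025,):
    h=.0144;l,w=L-i,W-i
    pl,r=fit('wrist',[[-l,w,h],[-l,-w,h],[l,w,h]],uv,[.52,-.09,-1.66],p); print(pl,np.degrees(pl[2]),r.round(2).tolist(),(R.T@(pl[:2]-rd[:2])).round(4))
```

```text
[ 0.52401171 -0.09254236 -1.67969554] -96.23946515257866 [[-0.38, -0.03], [0.39, -0.0]] [-0.246  -0.0831]
[ 0.52299277 -0.09162642 -1.68067644] -96.29566700880353 [[-0.1, -0.01], [0.1, -0.0]] [-0.2467 -0.0843]
[ 0.5218194  -0.09054899 -1.68495182] -96.5406280848654 [[3.16, -1.65], [-3.55, -0.22], [0.4, 2.65]] [-0.2475 -0.0857]
[ 0.52279947 -0.08937268 -1.67946081] -96.22601601674451 [[0.85, -0.37], [-0.26, 0.89], [-0.65, -0.59]] [-0.2488 -0.085 ]
```

```bash
cat > gr.py <<'E'
# python3 gr.py rx ry tipz zangle_rel_reader_x : target in reader frame
import sys; from h import *
rd=np.array([0.54936471,-0.3509707,-1.79878398]);c,s_=np.cos(rd[2]),np.sin(rd[2]);RR=np.array([[c,-s_],[s_,c]])
a=[float(v) for v in sys.argv[1:5]]
s=env.observe();R=s['tool_rot'];p=s['position']
xy=RR@np.array(a[:2])+rd[:2]
d=R.T@(np.array([xy[0],xy[1],a[2]+env.tips_ahead])-p)/0.03
zang=np.degrees(np.arctan2(R[1,2],R[0,2]))
t=-((a[3]+np.degrees(rd[2])-zang+180)%360-180)/5
cur=RR.T@(p[:2]-rd[:2])
print('t',round(s['time_s'],2),'reader pos',cur.round(4),'tipz',round(p[2]-env.tips_ahead,4),'shift',d.round(2),'turn',round(t,2),'F_reader',(RR.T@s['ft_force'][:2]).round(2),s['ft_force'][2].round(2),'q',s['q'].round(0),'w',round(s['grip_width'],4))
E
python3 gr.py -0.345 -0.15 0.06 90
python3 gr.py -0.345 -0.088 0.06 90
python3 gr.py -0.345 -0.088 0.003 90
```

```text
t 2.87 reader pos [-0.344  -0.2689] tipz 0.178 shift [3.94 0.05 3.96] turn -0.03 F_reader [0.26 4.  ] 0.47 q [-12.   7. 106.  -0.  68.   2.] w 0.0513
t 2.87 reader pos [-0.344  -0.2689] tipz 0.178 shift [3.94 0.05 6.03] turn -0.03 F_reader [0.26 4.  ] 0.47 q [-12.   7. 106.  -0.  68.   2.] w 0.0513
t 2.87 reader pos [-0.344  -0.2689] tipz 0.178 shift [5.84 0.06 6.02] turn -0.03 F_reader [0.26 4.  ] 0.47 q [-12.   7. 106.  -0.  68.   2.] w 0.0513
```

```bash
python3 -m inch '[[-0.2,[0.49,0,0.75],0],[-0.2,[0.49,0,0.75],0],[-0.2,[0.49,0,0.75],0],[-0.2,[0.49,0,0.75],0],[-0.2,[0.49,0,0.75],0],[-0.2,[0.49,0,0.75],0],[-0.2,[0.49,0,0.75],0],[-0.2,[0.49,0.05,0.75],0]]'
python3 gr.py -0.345 -0.088 0.003 90
python3 - <<'E'
from h import *
np.save('w2.npy',optics.camera_params('wrist'),allow_pickle=True)
cv2.imwrite('pics/wrist2.png',optics.get_image('wrist')[:,:,::-1])
cv2.imwrite('pics/top2.png',optics.get_image('top')[:,:,::-1])
E
```

```text
time_s: 3.53
position: [0.5401, 0.01, 0.2332]
tool_rot: [[-0.001, 0.226, 0.974], [0.0, 0.974, -0.226], [-1.0, -0.0, -0.001]]
ft_force: [0.6, 0.4, 1.3]
grip_width: 0.0511
t 3.53 reader pos [-0.3496 -0.0906] tipz 0.0598 shift [ 1.89 -0.15  0.09] turn -0.0 F_reader [-0.51  0.53] 1.34 q [-11.  32.  90.  -0.  59.   2.] w 0.0511
```

View pics/wrist2.png

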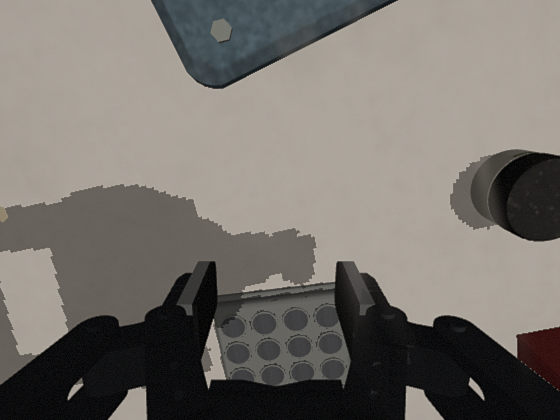

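View pics/top2.png

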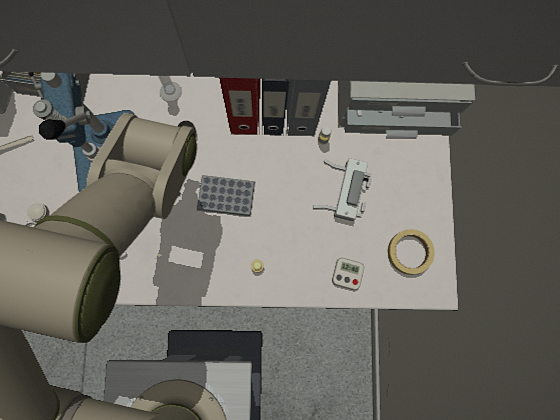

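```bash
python3 -m inch '[[-0.2,[0.25,0,0.02],0],[-0.2,[0.25,0,0.02],0],[-0.2,[0.25,0,0.02],0],[-0.2,[0.25,0,0.02],0],[-0.2,[0.25,0,0],0],[-0.2,[0.25,0,0],0],[-0.2,[0.25,0,0],0],[-0.2,[0.14,0,0],0]]'
python3 gr.py -0.32 -0.09 0.003 90
python3 - <<'E'
from h import *
np.save('w3.npy',optics.camera_params('wrist'),allow_pickle=True)
cv2.imwrite('pics/wrist3.png',optics.get_image('wrist')[:,:,::-1])
E
```

```text
time_s: 4.3
position: [0.5412, 0.0099, 0.1765]
tool_rot: [[-0.001, 0.226, 0.974], [0.0, 0.974, -0.226], [-1.0, -0.0, -0.001]]
ft_force: [-0.7, -0.6, -0.6]
grip_width: 0.0513
t 4.3 reader pos [-0.3496 -0.0895] tipz 0.0031 shift [ 0.01 -0.99 -0.02] turn 0.0 F_reader [ 0.71 -0.56] -0.61 q [-11.  37.  92.  -0.  51.   2.] w 0.0513
```

View pics/wrist3.png

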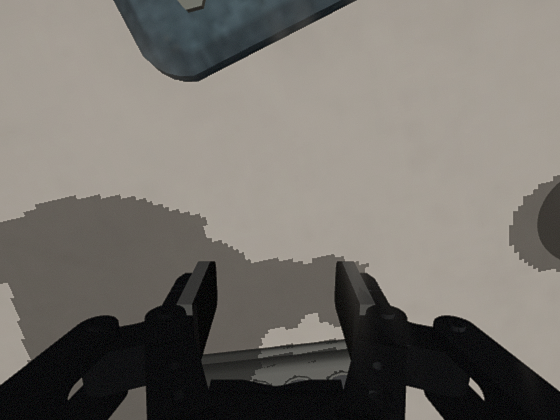

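```bash
python3 -m inch '[[-0.2,[0,-0.15,0],0],[-0.2,[0,-0.25,0],0],[-0.2,[0,-0.25,0],0],[-0.2,[0,-0.25,0],0],[-0.2,[0,-0.25,0],0],[-0.2,[0,-0.25,0],0],[-0.2,[0,-0.25,0],0],[-0.2,[0,-0.25,0],0]]'
python3 -m inch '[[-0.2,[0,-0.3,0],0],[-0.2,[0,-0.3,0],0],[-0.2,[0,-0.3,0],0],[-0.2,[0,-0.3,0],0],[-0.2,[0,-0.3,0],0],[-0.2,[0,-0.2,0],0],[-0.2,[0,-0.1,0],0],[-0.2,[0,0,0],0]]'
python3 gr.py -0.225 -0.09 0.003 90
python3 - <<'E'
from h import *
t=optics.get_image('top')[:,:,::-1]
cv2.imwrite('pics/top4.png',t)
crop(t,190,120,200,150,4,'pics/top4c.png')
E
```

```text
time_s: 5.02
position: [0.5285, -0.0465, 0.1778]
tool_rot: [[0.0, 0.226, 0.974], [0.0, 0.974, -0.226], [-1.0, 0.0, 0.0]]
ft_force: [0.1, 1.9, 2.1]
grip_width: 0.0513
time_s: 5.68
position: [0.5162, -0.0991, 0.1775]
tool_rot: [[-0.0, 0.227, 0.974], [-0.0, 0.974, -0.227], [-1.0, -0.0, -0.0]]
ft_force: [-0.3, 0.2, 0.3]
grip_width: 0.0514
t 5.68 reader pos [-0.2379 -0.0892] tipz 0.0041 shift [ 0.04 -0.43 -0.03] turn -0.01 F_reader [-0.13 -0.35] 0.34 q [-24.  36.  95.  -0.  50. -11.] w 0.0514
```

View pics/top4c.png

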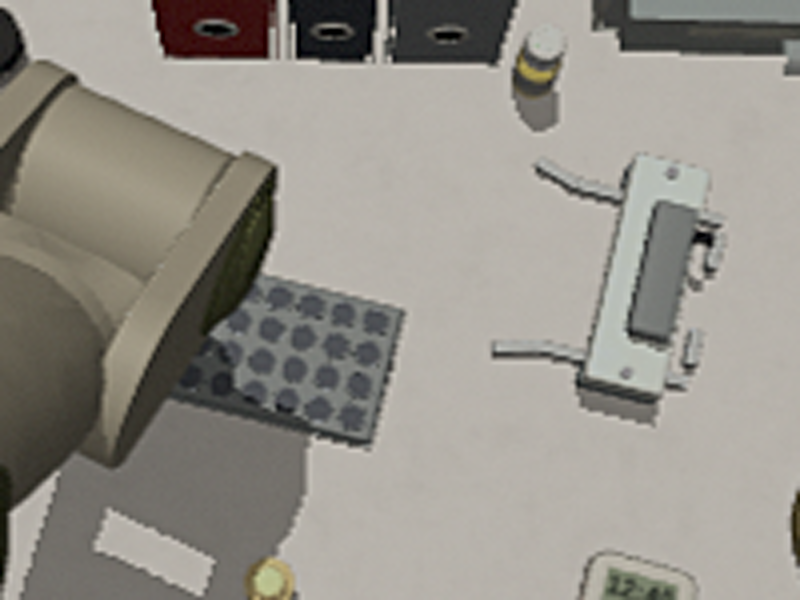

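```bash
python3 - <<'E'
from fit import *
rd=np.array([0.54936471,-0.3509707,-1.79878398]);c,s=np.cos(rd[2]),np.sin(rd[2]);R=np.array([[c,-s],[s,c]])
uv=np.array([[404,310],[370,441]])/4.+[189.6,119.6]
h=.0144;i=.0025;l,w=.0639-i,.04275-i
pl,r=fit('top',[[l,w,h],[l,-w,h]],uv,[.5,-.2,-1.8]); print(pl,np.degrees(pl[2]-rd[2]),r.round(2).tolist(),(R.T@(pl[:2]-rd[:2])).round(4))
E
python3 gr.py -0.25 -0.089 0.06 90
```

```text
[ 0.49782574 -0.17244273 -1.80702826] -0.4723624601367972 [[0.04, -0.14], [-0.04, 0.14]] [-0.1623 -0.0906]
t 5.73 reader pos [-0.2383 -0.0892] tipz 0.0041 shift [-1.86  0.39  0.01] turn -0.0 F_reader [-0.76 -0.23] -0.34 q [-24.  36.  95.  -0.  50. -11.] w 0.0513
```

```bash
python3 -m inch '[[-0.2,[0,0.4,0],0],[-0.2,[-0.2,0.3,0],0],[-0.2,[-0.5,0,0],0],[-0.2,[-0.6,0,0],0],[-0.2,[-0.6,0,0],-1],[-0.2,[0,0,0],-1],[-0.2,[0,0,0],-1],[-0.2,[0,0,0],-1]]'
python3 -m inch '[[-0.2,[0,0,0],-1],[-0.2,[0,0,0],-1],[-0.2,[0,0,0],-1],[-0.2,[0,0,0],-1],[-0.2,[0,0,0],-1],[-0.2,[0,0,0],-1],[-0.2,[0,0,0],-1],[-0.2,[0,0,0],-1]]'
python3 -m inch '[[-0.2,[0,0,0],-1],[-0.2,[0,0,0],-1],[-0.2,[0,0,0],-1],[-0.2,[0,0,0],-1],[-0.2,[0,0,0],-1],[-0.2,[0,0,0],-1],[-0.2,[0,0,0],0],[-0.2,[0,0,0],0]]'
python3 gr.py -0.162 -0.17 0.06 180
```

```text
time_s: 6.4
position: [0.5213, -0.0764, 0.2354]
tool_rot: [[0.001, -0.127, 0.992], [-0.0, 0.992, 0.127], [-1.0, -0.0, 0.001]]
ft_force: [-0.3, 0.1, -0.6]
grip_width: 0.0511
time_s: 7.07
position: [0.5213, -0.0765, 0.235]
tool_rot: [[-0.0, -0.735, 0.679], [-0.0, 0.679, 0.735], [-1.0, -0.0, -0.0]]
ft_force: [0.6, 0.7, -0.2]
grip_width: 0.0512
time_s: 7.73
position: [0.5212, -0.0769, 0.2349]
tool_rot: [[0.0, -0.974, 0.227], [-0.0, 0.227, 0.974], [-1.0, -0.0, -0.0]]
ft_force: [0.3, 0.4, 0.6]
grip_width: 0.0513
t 7.73 reader pos [-0.2606 -0.0893] tipz 0.0615 shift [ 0.05  2.68 -3.29] turn -0.01 F_reader [-0.43  0.24] 0.62 q [-21.  30.  92.  -0.  58. -98.] w 0.0513
```

```bash
python3 -m inch '[[-0.2,[0,0.45,-0.54],0],[-0.2,[0,0.45,-0.55],0],[-0.2,[0,0.45,-0.55],0],[-0.2,[0,0.45,-0.55],0],[-0.2,[0,0.45,-0.55],0],[-0.2,[0,0.45,-0.55],0],[-0.2,[0,0,0],0],[-0.2,[0,0,0],0]]'
python3 gr.py -0.162 -0.17 0.003 180
python3 - <<'E'
from h import *
np.save('w5.npy',optics.camera_params('wrist'),allow_pickle=True)
cv2.imwrite('pics/wrist5.png',optics.get_image('wrist')[:,:,::-1])
t=optics.get_image('top')[:,:,::-1]
crop(t,190,120,200,150,4,'pics/top5c.png')
E
```

```text
time_s: 8.4
position: [0.4198, -0.1558, 0.2349]
tool_rot: [[0.0, -0.973, 0.229], [-0.0, 0.229, 0.973], [-1.0, -0.0, -0.0]]
ft_force: [-0.3, -0.2, 0.1]
grip_width: 0.0515
t 8.4 reader pos [-0.1608 -0.1703] tipz 0.0615 shift [ 1.95 -0.01  0.04] turn -0.04 F_reader [ 0.23 -0.24] 0.05 q [ -36.   25.  104.    0.   51. -112.] w 0.0515
```

View pics/wrist5.png

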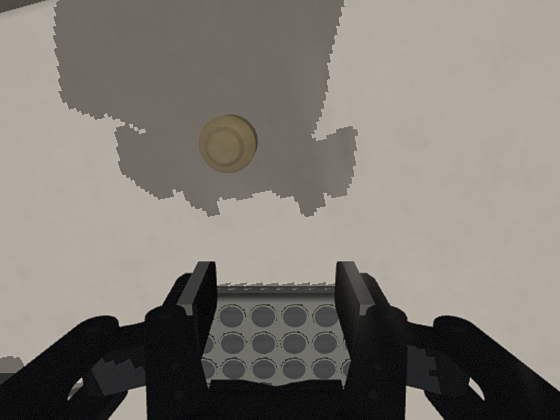

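View pics/top5c.png

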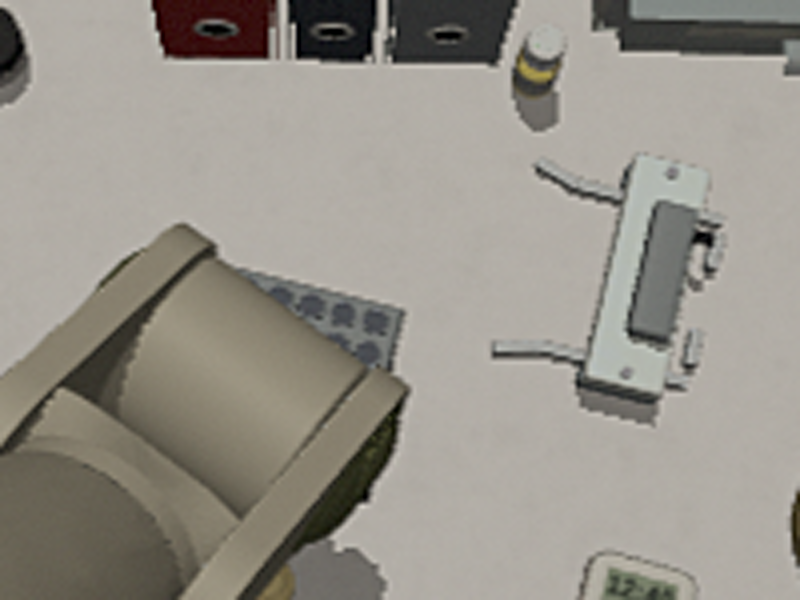

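```bash
python3 - <<'E'
from fit import *
p=np.load('w5.npy',allow_pickle=True).item()
rd=np.array([0.54936471,-0.3509707,-1.79878398]);c,s=np.cos(rd[2]),np.sin(rd[2]);R=np.array([[c,-s],[s,c]])
for u,z in (([280,288],.003),([225,287],.003),([330,287],.003),([228,145],.03)): print(((px2w('wrist',[u],z,p)[0][:2]-rd[:2])@R).round(4))
E
python3 -m inch '[[-0.2,[0.25,0,0],0],[-0.2,[0.25,0,0],0],[-0.2,[0.25,0,0],0],[-0.2,[0.25,0,0],0],[-0.2,[0.25,0,0],0],[-0.2,[0.25,0,0],0],[-0.2,[0.25,0,0],0],[-0.2,[0.2,0,0],0]]'
python3 gr.py -0.162 -0.055 0.003 180
```

```text
[-0.1623 -0.1334]
[-0.1276 -0.1343]
[-0.1938 -0.134 ]
[-0.1368 -0.2256]
time_s: 9.17
position: [0.4199, -0.1557, 0.1751]
tool_rot: [[-0.001, -0.974, 0.226], [0.0, 0.226, 0.974], [-1.0, 0.001, 0.0]]
ft_force: [-0.2, -0.0, -0.4]
grip_width: 0.0515
t 9.17 reader pos [-0.1609 -0.1702] tipz 0.0017 shift [-0.04 -3.84  0.04] turn 0.0 F_reader [ 0.07 -0.21] -0.41 q [ -36.   31.  107.   -0.   42. -112.] w 0.0515
```

```bash
python3 -m inch '[[-0.2,[-0.04,-0.15,0],0],[-0.2,[0,-0.25,0],0],[-0.2,[0,-0.25,0],0],[-0.2,[0,-0.25,0],0],[-0.2,[0,-0.25,0],0],[-0.2,[0,-0.25,0],0],[-0.2,[0,-0.25,0],0],[-0.2,[0,-0.25,0],0]]'
python3 -m inch '[[-0.2,[0,-0.3,0],0],[-0.2,[0,-0.3,0],0],[-0.2,[0,-0.3,0],0],[-0.2,[0,-0.3,0],0],[-0.2,[0,-0.3,0],0],[-0.2,[0,-0.2,0],0],[-0.2,[0,-0.1,0],0],[-0.2,[0,0,0],0]]'
python3 gr.py -0.162 -0.055 0.003 180
```

```text
time_s: 9.83
position: [0.4762, -0.1687, 0.1774]
tool_rot: [[-0.0, -0.974, 0.226], [0.0, 0.226, 0.974], [-1.0, 0.0, 0.0]]
ft_force: [-2.6, 0.1, 2.8]
grip_width: 0.0516
time_s: 10.5
position: [0.5287, -0.1809, 0.1773]
tool_rot: [[0.001, -0.974, 0.226], [-0.0, 0.226, 0.974], [-1.0, -0.001, -0.0]]
ft_force: [1.2, 0.2, -0.6]
grip_width: 0.0511
t 10.5 reader pos [-0.161  -0.0586] tipz 0.0039 shift [ 0.03 -0.12  0.03] turn 0.0 F_reader [-0.44  1.09] -0.64 q [ -31.   38.   89.    0.   53. -108.] w 0.0511
```

Nearly there. I'll nudge the last 4 mm, back off and look.

```bash
python3 -m inch '[[-0.2,[0,-0.06,0],0],[-0.2,[0,-0.06,0],0],[-0.2,[0,0,0],0],[-0.2,[0,0.3,0],0],[-0.2,[0,0.4,0],0],[-0.2,[-0.5,0.3,0],0],[-0.2,[-0.7,0,0],0],[-0.2,[-0.7,0,0],0]]'
python3 -m inch '[[-0.2,[0,1,0],1],[-0.2,[0,1,0],1],[-0.2,[0,1,0],1],[-0.2,[0,0.8,0],1],[-0.2,[0,0,0],1],[-0.2,[0,0,0],1],[-0.2,[0,0,0],1],[-0.2,[0,0,0],1]]'
python3 gr.py -0.27 0 0.06 90
python3 - <<'E'
from h import *
t=optics.get_image('top')[:,:,::-1]
cv2.imwrite('pics/top6.png',t)
crop(t,190,120,200,150,4,'pics/top6c.png')
E
```

```text
time_s: 11.17
position: [0.5018, -0.1747, 0.2348]
tool_rot: [[-0.001, -0.974, 0.226], [0.001, 0.226, 0.974], [-1.0, 0.001, 0.0]]
ft_force: [0.3, -0.1, -0.1]
grip_width: 0.0513
time_s: 11.83
position: [0.3957, -0.1357, 0.2346]
tool_rot: [[0.001, -0.597, 0.802], [-0.0, 0.802, 0.597], [-1.0, -0.001, 0.0]]
ft_force: [-0.4, -1.0, -0.4]
grip_width: 0.0514
t 11.83 reader pos [-0.175  -0.1983] tipz 0.0612 shift [ 0.04 -3.    6.69] turn 9.95 F_reader [ 1.06 -0.21] -0.39 q [-35.  22. 109.   0.  49. -72.] w 0.0514
```

View pics/top6c.png

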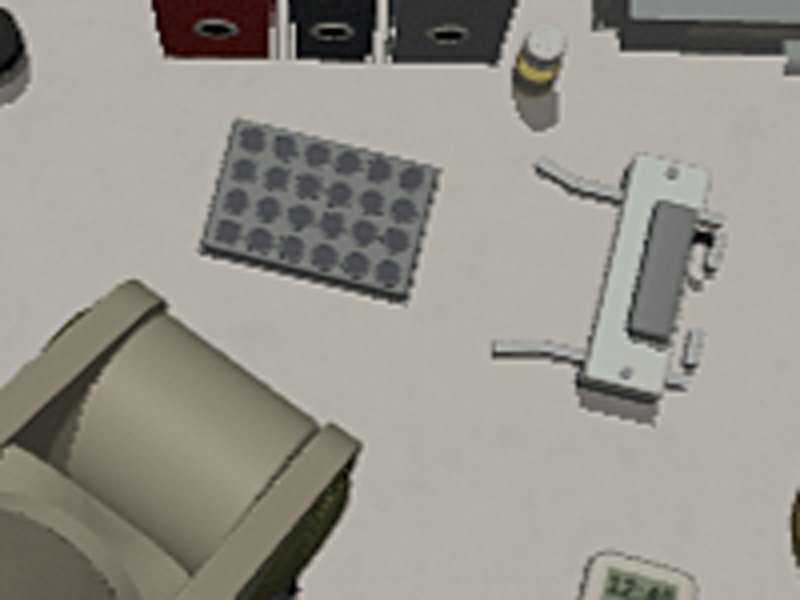

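Run:
```python
from fit import *
rd=np.array([0.54936471,-0.3509707,-1.79878398]);c,s=np.cos(rd[2]),np.sin(rd[2]);R=np.array([[c,-s],[s,c]])
uv=np.array([[237,120],[440,167],[204,245],[406,293]])/4.+[189.6,119.6]
h=.0144;i=.0025;l,w=.0639-i,.04275-i
pl,r=fit('top',[[-l,w,h],[l,w,h],[-l,-w,h],[l,-w,h]],uv,[.5,-.2,-1.8]); print(pl,np.degrees(pl[2]-rd[2]),r.round(2).tolist(),(R.T@(pl[:2]-rd[:2])).round(4))
for u in ([540,165],[494,348],[620,195],[583,355]): print(((px2w('top',[np.array(u)/4+[189.6,119.6]],.009)[0][:2]-rd[:2])@R).round(4))
```

```text
[ 0.58394972 -0.19219259 -1.7903129 ] 0.48535730580386444 [[0.11, -0.51], [-0.38, -0.2], [-0.07, 0.21], [0.35, 0.49]] [-0.1625 -0.0022]
[-0.0429  0.0561]
[-0.044 -0.059]
[0.0076 0.05  ]
[ 0.0076 -0.0501]
```

```bash
python3 -m inch '[[-0.2,[0,0,0],1],[-0.2,[0,0,0],1],[-0.2,[0,0,0],1],[-0.2,[0,0,0],1],[-0.2,[0,0,0],1],[-0.2,[0,0,0],1],[-0.2,[0,0,0],1],[-0.2,[0,0,0],1]]'
python3 -m inch '[[-0.2,[0,0,0],1],[-0.2,[0,0,0],0.95],[-0.2,[0,0.5,0.9],0],[-0.2,[0,0.5,0.9],0],[-0.2,[0,0.5,0.9],0],[-0.2,[0,0.5,0.9],0],[-0.2,[0,0.5,0.9],0],[-0.2,[0,0.4,0.9],0]]'
python3 gr.py -0.265 -0.002 0.003 90
```

```text
time_s: 12.55
position: [0.3958, -0.1357, 0.2344]
tool_rot: [[0.0, 0.056, 0.998], [-0.0, 0.998, -0.056], [-1.0, -0.0, 0.0]]
ft_force: [0.4, 0.2, 0.4]
grip_width: 0.0512
time_s: 13.22
position: [0.5744, -0.0858, 0.2344]
tool_rot: [[0.0, 0.219, 0.976], [0.0, 0.976, -0.219], [-1.0, 0.0, 0.0]]
ft_force: [-0.0, -0.2, -0.1]
grip_width: 0.0512
t 13.22 reader pos [-0.264  -0.0355] tipz 0.061 shift [1.93 0.02 1.12] turn 0.08 F_reader [0.22 0.03] -0.07 q [-20.  35.  83.   0.  62.  -8.] w 0.0512
```

```bash
python3 -m inch '[[-0.2,[0,0.02,0.6],0.08],[-0.2,[0,0,0.5],0],[-0.2,[0.3,0,0.02],0],[-0.2,[0.35,0,0],0],[-0.2,[0.35,0,0],0],[-0.2,[0.35,0,0],0],[-0.2,[0.35,0,0],0],[-0.2,[0.2,0,0],0]]'
python3 gr.py -0.075 -0.002 0.003 90
python3 - <<'E'
from h import *
np.save('w7.npy',optics.camera_params('wrist'),allow_pickle=True)
cv2.imwrite('pics/wrist7.png',optics.get_image('wrist')[:,:,::-1])
E
```

```text
time_s: 13.88
position: [0.6054, -0.0937, 0.1755]
tool_rot: [[-0.002, 0.228, 0.974], [0.001, 0.974, -0.228], [-1.0, 0.0, -0.002]]
ft_force: [-0.5, 0.5, 0.2]
grip_width: 0.0511
t 13.88 reader pos [-0.2632 -0.0036] tipz 0.0021 shift [-0.03 -6.27  0.07] turn -0.03 F_reader [-0.34 -0.62] 0.21 q [-20.  42.  80.  -0.  58.  -7.] w 0.0511
```

View pics/wrist7.png

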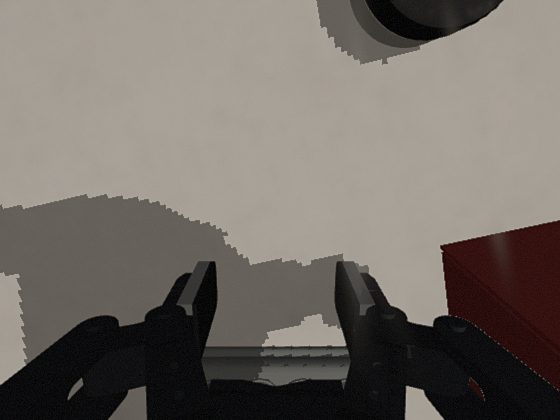

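Run:
```python
from h import *
p=np.load('w7.npy',allow_pickle=True).item()
print('binder bottom corners top',px2w('top',[[230,136],[260,136],[286,136],[320,137]],0).round(3).tolist())
print(p['xyz'])
t=optics.get_image('top')[:,:,::-1]
crop(t,190,60,200,150,4,'pics/top7c.png')
t=optics.get_image('scene')[:,:,::-1]
cv2.imwrite('pics/scene7.png',t)
```

```text
binder bottom corners top [[0.673, -0.094, 0.0], [0.675, -0.166, 0.0], [0.676, -0.229, 0.0], [0.676, -0.312, 0.0]]
[ 0.62054423 -0.02398152  0.14524498]
```

View pics/top7c.png

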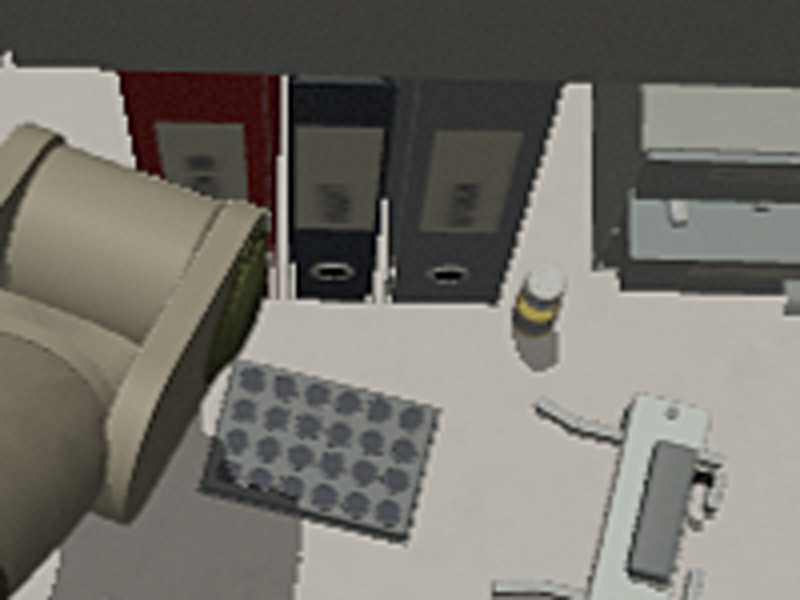

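View pics/scene7.png

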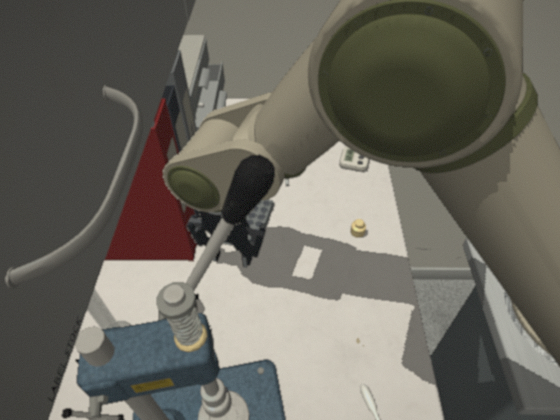

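```bash
python3 -m inch '[[-0.2,[-0.03,-0.15,0.02],0],[-0.2,[0,-0.25,0.03],0],[-0.2,[0,-0.25,0],0],[-0.2,[0,-0.25,0],0],[-0.2,[0,-0.25,0],0],[-0.2,[0,-0.25,0],0],[-0.2,[0,-0.25,0],0],[-0.2,[0,-0.25,0],0]]'
python3 gr.py -0.075 -0.002 0.003 90
python3 -m inch '[[-0.2,[0,-0.25,0],0],[-0.2,[0,-0.25,0],0],[-0.2,[0,-0.25,0],0],[-0.2,[0,-0.25,0],0],[-0.2,[0,-0.25,0],0],[-0.2,[0,-0.2,0],0],[-0.2,[0,-0.1,0],0],[-0.2,[0,0,0],0]]'
python3 gr.py -0.075 -0.002 0.003 90
python3 - <<'E'
from h import *
t=optics.get_image('top')[:,:,::-1]
cv2.imwrite('pics/top8.png',t)
crop(t,190,120,200,150,4,'pics/top8c.png')
E
```

```text
time_s: 14.7
position: [0.5942, -0.1503, 0.1784]
tool_rot: [[0.0, 0.229, 0.974], [0.0, 0.974, -0.229], [-1.0, 0.0, 0.0]]
ft_force: [0.5, 2.6, 1.9]
grip_width: 0.0514
t 14.7 reader pos [-0.2056 -0.0017] tipz 0.005 shift [ 0.07 -4.35 -0.  ] turn -0.03 F_reader [-2.59 -0.12] 1.93 q [-25.  41.  80.   0.  59. -12.] w 0.0514
time_s: 15.37
position: [0.5836, -0.1957, 0.1781]
tool_rot: [[-0.0, 0.229, 0.973], [-0.0, 0.973, -0.229], [-1.0, -0.0, -0.0]]
ft_force: [0.0, 0.5, 0.1]
grip_width: 0.0513
t 15.37 reader pos [-0.159  -0.0018] tipz 0.0047 shift [ 0.06 -2.8   0.  ] turn -0.04 F_reader [-0.54 -0.09] 0.07 q [-30.  42.  79.  -0.  59. -16.] w 0.0513
```

View pics/top8c.png

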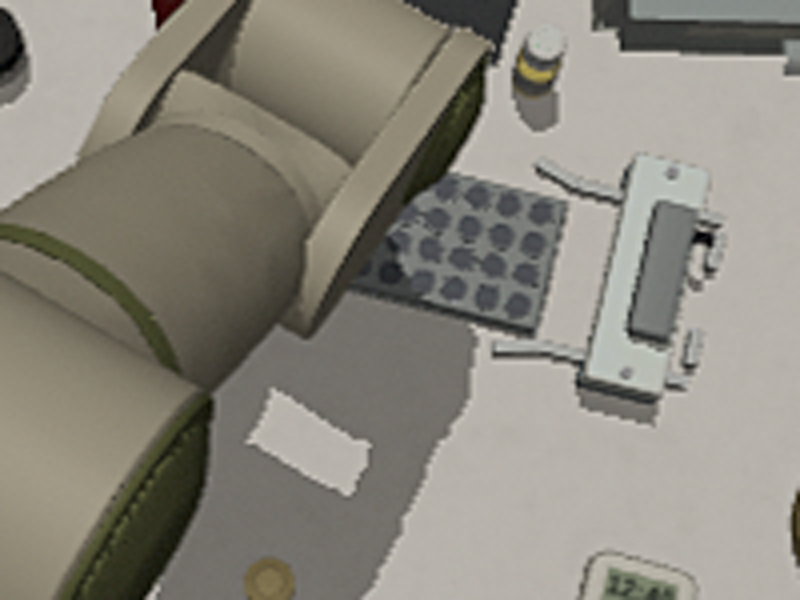

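```bash
python3 -m inch '[[-0.2,[0.03,-0.2,0],0],[-0.2,[0,-0.25,0],0],[-0.2,[0,-0.25,0],0],[-0.2,[0,-0.25,0],0],[-0.2,[0,-0.25,0],0],[-0.2,[0,-0.2,0],0],[-0.2,[0,-0.2,0],0],[-0.2,[0,-0.2,0],0]]'
python3 gr.py -0.075 -0.002 0.003 90
python3 -m inch '[[-0.2,[0,-0.15,0],0],[-0.2,[0,-0.15,0],0],[-0.2,[0,-0.15,0],0],[-0.2,[0,-0.1,0],0],[-0.2,[0,-0.1,0],0],[-0.2,[0,-0.1,0],0],[-0.2,[0,0,0],0],[-0.2,[0,0,0],0]]'
python3 gr.py -0.075 -0.002 0.003 90
python3 - <<'E'
from h import *
t=optics.get_image('top')[:,:,::-1]
cv2.imwrite('pics/top9.png',t)
crop(t,240,120,150,110,5,'pics/top9c.png')
E
```

```text
time_s: 16.08
position: [0.5712, -0.2481, 0.1773]
tool_rot: [[-0.0, 0.229, 0.974], [0.0, 0.974, -0.229], [-1.0, 0.0, -0.0]]
ft_force: [0.5, -0.4, -1.4]
grip_width: 0.0514
t 16.08 reader pos [-0.1051 -0.0019] tipz 0.0039 shift [ 0.03 -1.    0.  ] turn -0.03 F_reader [0.27 0.6 ] -1.36 q [-34.  42.  78.  -0.  60. -21.] w 0.0514
time_s: 16.75
position: [0.5663, -0.2695, 0.1774]
tool_rot: [[0.0, 0.229, 0.974], [-0.0, 0.974, -0.229], [-1.0, -0.0, 0.0]]
ft_force: [0.8, 0.3, -0.8]
grip_width: 0.0513
t 16.75 reader pos [-0.0832 -0.0019] tipz 0.004 shift [ 0.03 -0.27 -0.  ] turn -0.03 F_reader [-0.43  0.69] -0.78 q [-36.  43.  77.  -0.  60. -23.] w 0.0513
```

View pics/top9c.png

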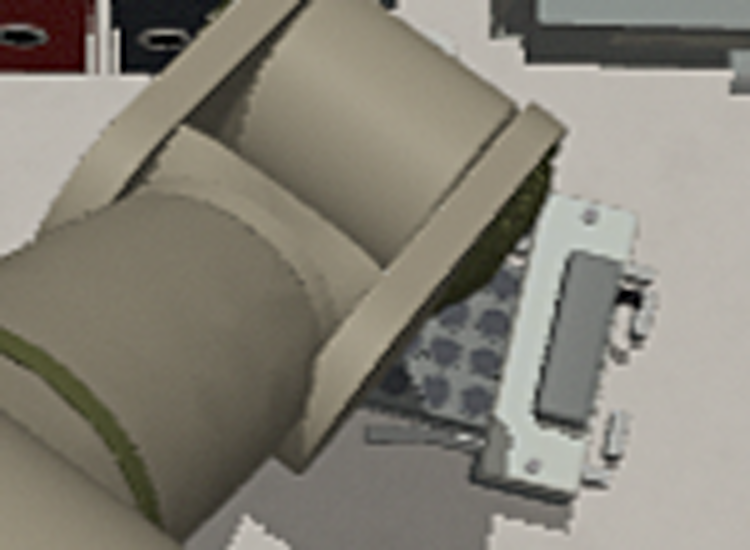

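```bash
python3 -m inch '[[-0.2,[0,-0.05,0],0],[-0.2,[0,-0.05,0],0],[-0.2,[0,-0.04,0],0],[-0.2,[0,-0.03,0],0],[-0.2,[0,-0.03,0],0],[-0.2,[0,0,0],0],[-0.2,[0,0,0],0],[-0.2,[0,0,0],0]]'
python3 gr.py -0.075 -0.002 0.003 90
python3 -m inch '[[-0.2,[0,-0.02,0],0],[-0.2,[0,-0.02,0],0],[-0.2,[0,-0.02,0],0],[-0.2,[0,-0.02,0],0],[-0.2,[0,0,0],0],[-0.2,[0,0,0],0],[-0.2,[0,0,0],0],[-0.2,[0,0,0],0]]'
python3 gr.py -0.075 -0.002 0.003 90
```

```text
time_s: 17.47
position: [0.5649, -0.2753, 0.1773]
tool_rot: [[0.0, 0.228, 0.974], [-0.0, 0.974, -0.228], [-1.0, -0.0, 0.0]]
ft_force: [-0.6, -0.2, -0.2]
grip_width: 0.0513
t 17.47 reader pos [-0.0773 -0.002 ] tipz 0.0039 shift [ 0.03 -0.08 -0.  ] turn -0.03 F_reader [ 0.29 -0.56] -0.21 q [-37.  43.  77.  -0.  60. -24.] w 0.0513
time_s: 18.13
position: [0.5643, -0.2776, 0.1773]
tool_rot: [[-0.0, 0.228, 0.974], [-0.0, 0.974, -0.228], [-1.0, -0.0, -0.0]]
ft_force: [-0.7, 0.4, -0.5]
grip_width: 0.0515
t 18.13 reader pos [-0.0749 -0.002 ] tipz 0.0039 shift [ 0.03  0.   -0.  ] turn -0.03 F_reader [-0.25 -0.76] -0.46 q [-37.  43.  77.  -0.  60. -24.] w 0.0515
```

No contact force yet, so I'll go on in small steps.

```bash
python3 -m inch '[[-0.2,[0,-0.03,0],0],[-0.2,[0,-0.03,0],0],[-0.2,[0,-0.02,0],0],[-0.2,[0,0,0],0],[-0.2,[0,0,0],0],[-0.2,[0,0,0],0],[-0.2,[0,0,0],0],[-0.2,[0,0,0],0]]'
python3 gr.py -0.075 -0.002 0.003 90
python3 - <<'E'
from h import *
np.save('w10.npy',optics.camera_params('wrist'),allow_pickle=True)
w=optics.get_image('wrist')[:,:,::-1]
cv2.imwrite('pics/w10.png',w)
t=optics.get_image('top')[:,:,::-1]
crop(t,320,140,70,90,6,'pics/top10c.png')
t=optics.get_image('scene')[:,:,::-1]
crop(t,190,100,150,110,5,'pics/sc10c.png')
E
```

```text
time_s: 18.8
position: [0.5639, -0.2797, 0.1773]
tool_rot: [[-0.0, 0.228, 0.974], [0.0, 0.974, -0.228], [-1.0, 0.0, -0.0]]
ft_force: [1.5, 3.2, 1.1]
grip_width: 0.0514
t 18.8 reader pos [-0.0727 -0.002 ] tipz 0.0039 shift [ 0.03  0.08 -0.  ] turn -0.03 F_reader [-3.45  0.72] 1.08 q [-37.  43.  77.   0.  60. -24.] w 0.0514
```

View pics/top10c.png

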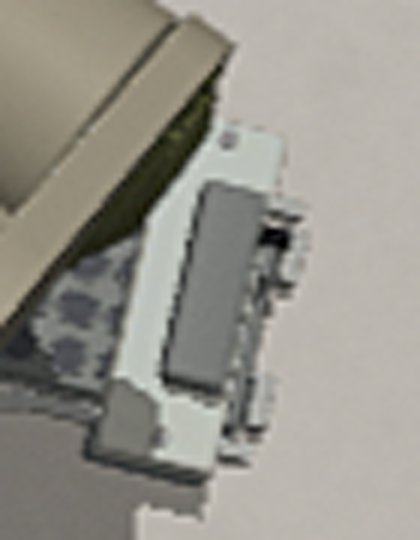

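View pics/w10.png

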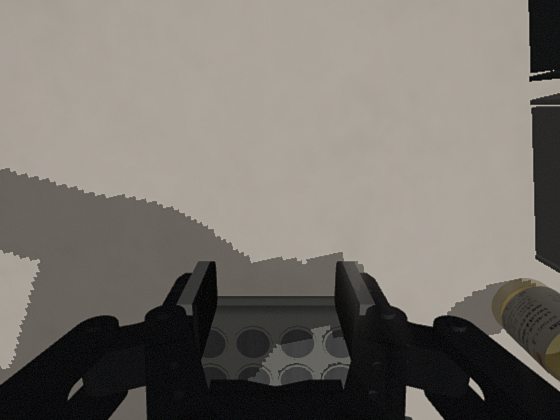

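```bash
python3 -m inch '[[-0.2,[0,-0.02,0],0],[-0.2,[0,-0.02,0],0],[-0.2,[0,0,0],0],[-0.2,[0,0,0],0],[-0.2,[0,0,0],0],[-0.2,[0,0,0],0],[-0.2,[0,0,0],0],[-0.2,[0,0,0],0]]'
python3 gr.py -0.075 -0.002 0.003 90
python3 -m inch '[[-0.2,[0,-0.02,0],0],[-0.2,[0,-0.02,0],0],[-0.2,[0,0,0],0],[-0.2,[0,0,0],0],[-0.2,[0,0,0],0],[-0.2,[0,0,0],0],[-0.2,[0,0,0],0],[-0.2,[0,0,0],0]]'
python3 gr.py -0.075 -0.002 0.003 90
```

```text
time_s: 19.62
position: [0.5637, -0.2801, 0.1773]
tool_rot: [[-0.0, 0.228, 0.974], [0.002, 0.974, -0.228], [-1.0, 0.002, -0.0]]
ft_force: [2.9, 8.5, 1.8]
grip_width: 0.0512
t 19.62 reader pos [-0.0723 -0.002 ] tipz 0.0039 shift [0.03 0.09 0.  ] turn -0.03 F_reader [-8.91  0.87] 1.76 q [-37.  43.  77.   0.  60. -24.] w 0.0512
time_s: 20.28
position: [0.5637, -0.2805, 0.1773]
tool_rot: [[0.0, 0.228, 0.974], [0.004, 0.974, -0.228], [-1.0, 0.004, -0.001]]
ft_force: [3.2, 13.9, 3.5]
grip_width: 0.0512
t 20.28 reader pos [-0.0719 -0.002 ] tipz 0.0039 shift [ 0.03  0.1  -0.  ] turn -0.02 F_reader [-14.3   -0.03] 3.55 q [-37.  43.  77.   0.  60. -24.] w 0.0512
```

The push stalled with the force climbing to 14 N, so the plate is firmly against the stops. Next I back off, rise and check.

```bash
python3 -m inch '[[-0.2,[0,0.05,0],0],[-0.2,[0,0.1,0],0],[-0.2,[0,0.3,0],0],[-0.2,[0,0.4,0],0],[-0.2,[-0.3,0.3,0],0],[-0.2,[-0.8,0,0],0],[-0.2,[-1,0,0],0],[-0.2,[-1,0,0],0]]'
python3 -m inch '[[-0.2,[-0.8,0,-0.9],0],[-0.2,[-0.8,0,-0.9],0],[-0.2,[-0.3,0,-0.9],0],[-0.2,[0,0,-0.9],0],[-0.2,[0,0,-0.9],0],[-0.2,[0,0,-0.5],0],[-0.2,[0,0,0],0],[-0.2,[0,0,0],0]]'
python3 gr.py -0.2 -0.2 0.2 90
python3 - <<'E'
from h import *
t=optics.get_image('top')[:,:,::-1]
cv2.imwrite('pics/top11.png',t)
crop(t,280,120,120,90,6,'pics/top11c.png')
E
```

```text
time_s: 20.95
position: [0.5713, -0.2475, 0.2718]
tool_rot: [[-0.001, 0.228, 0.974], [0.0, 0.974, -0.228], [-1.0, 0.0, -0.001]]
ft_force: [-0.3, -0.5, 0.8]
grip_width: 0.0513
time_s: 21.62
position: [0.4251, -0.2139, 0.3283]
tool_rot: [[0.001, 0.229, 0.974], [-0.001, 0.974, -0.229], [-1.0, -0.001, 0.002]]
ft_force: [1.5, -0.0, 0.2]
grip_width: 0.0514
t 21.62 reader pos [-0.1054 -0.152 ] tipz 0.1549 shift [-1.51  3.15 -1.61] turn -0.03 F_reader [-0.32  1.46] 0.25 q [-41.  19.  93.  -0.  68. -28.] w 0.0514
```

View pics/top11c.png

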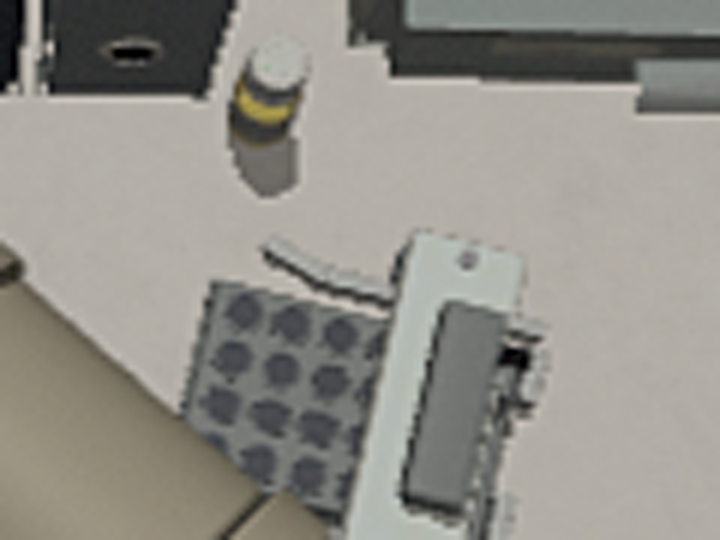

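View pics/top11.png

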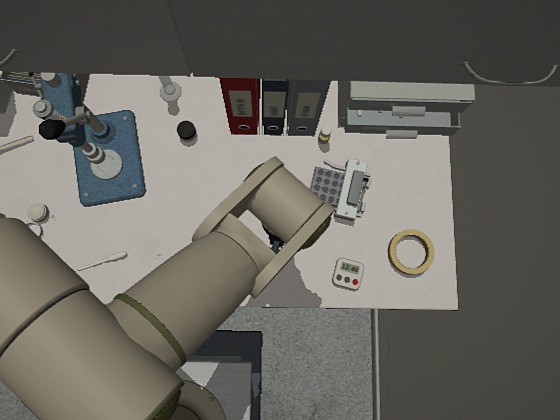

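```bash
python3 -m inch '[[-0.2,[0,0.8,0],0],[-0.2,[0,0.8,0],0],[-0.2,[0,0.8,0],0],[-0.2,[0,0.8,0],0],[-0.2,[0,0.8,0],0],[-0.2,[0,0.8,0],0],[-0.2,[0,0,0],0],[-0.2,[0,0,0],0]]'
python3 - <<'E'
from h import *
t=optics.get_image('top')[:,:,::-1]
cv2.imwrite('pics/top12.png',t)
crop(t,290,140,100,90,6,'pics/top12c.png')
E
```

```text
time_s: 22.33
position: [0.459, -0.0732, 0.3273]
tool_rot: [[0.0, 0.226, 0.974], [-0.0, 0.974, -0.226], [-1.0, -0.0, 0.0]]
ft_force: [0.7, -1.0, 0.8]
grip_width: 0.0516
```

View pics/top12c.png

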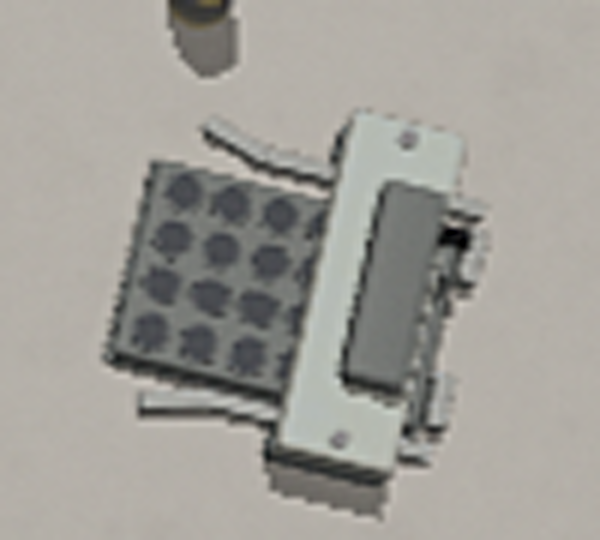

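View pics/top12.png

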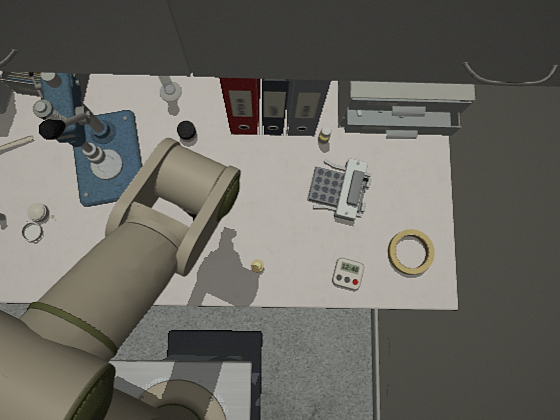

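Run:
```python
from fit import *
rd=np.array([0.54936471,-0.3509707,-1.79878398]);c,s=np.cos(rd[2]),np.sin(rd[2]);R=np.array([[c,-s],[s,c]])
uv=np.array([[153,160],[116,353]])/6.+[289.6,139.6]
h=.0144;i=.0025;l,w=.0639-i,.04275-i
pl,r=fit('top',[[-l,w,h],[-l,-w,h]],uv,[.5,-.35,-1.8]); print(np.degrees(pl[2]-rd[2]),r.round(2).tolist(),(R.T@(pl[:2]-rd[:2])).round(4))
# stops: tops at z .014 seen at (472,245) and (437,400)
for u in ([472,245],[437,400]): print(((px2w('top',[np.array(u)/6+[289.6,139.6]],.014)[0][:2]-rd[:2])@R).round(4))
```

```text
2.723057268589418 [[0.04, -0.21], [-0.04, 0.2]] [ 0.0012 -0.001 ]
[0.0679 0.0336]
[ 0.0676 -0.0306]
```

```bash
python3 -c "
from rig import env
print(env.close_job())"
```

```text
the job is handed in; nothing more can be done
None
```

I pushed the plate home against the reader's end stops, moved the hand clear and handed the job in at about 22.4 s of the 58 s allowed. I used three two-finger pushes: forward to square the plate up, sideways to centre it on the mouth, then straight in under the beam.

- **Home position:** the push stalled against the stops with the force rising from 3 to 9 to 14 N while the hand hardly moved. The last top picture puts the plate at about x = +1 mm, y = -1 mm in the reader frame.
- **Bystanders and hand:** the jar, weight, timer and bottle look unmoved in that picture. The hand is about 150 mm above the worktop, well back from the reader and touching nothing.
- **One disagreement:** the two trailing corners give a plate angle of about 2.7 degrees. The plate's long edges run parallel to the beam to within about half a degree. Two corners are the weaker measure, so I trust the edges; both are inside the 0.1 rad (5.7 degree) limit.

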